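Load a lug bracket on the pin of a drilling jig

TASK

Load the steel lug bracket into the drilling jig: foot plate flat on the bed with its long edge along the fence, the large hole fully down over the locating pin that stands in the bed's slot, and the plain tail end at the keeper. Find the pin gently, sliding the plate with a light hand and without forcing it, and once the bracket is down flat turn the keeper right round so that it lies straight across over the tail. Let go of everything and leave the other tools where they lie.

Things in the scene. Friction and masses are not known exactly. Their poses are not given: they have to be found in the camera images.
- jig: drilling jig, fixed: flat grey metal bed 120 x 238 x 12 mm. Origin on the worktop; z up, y along bed and fence (bed from y -112 to +126 mm, x -48 to +72), x square to the fence and toward it. Fence: dark steel bar 14 mm wide, 16 mm above the bed, straight face at x = +30.3 mm, from y -100 to +35 mm.
- slot_mid (a point): middle of the bed's slot, on the bed's top, axes as the jig's; at jig (0, -30, 12) mm. In the slot (8 x 46 mm, along y) stands a round steel pin, 10 mm thick, 7 mm high, top tapered to a 6 mm flat. It is bolted fast at x = 0, anywhere within 15 mm of this point along y: its place is not measured, see or feel it. Plate edge on the fence: hole 0.3 mm off the pin's line.
- bracket: loose steel lug bracket, 0.45 to 0.65 kg: foot plate 60 mm wide (x -30 to +30), 160 mm long (y -70 to +90), 6 mm thick, and a lug standing up across it. Origin on the plate's underside below the lug; z up, +y to the plain tail end (with two 5.5 mm screw holes), -y to the end with the one large hole. In the jig its axes point as the jig's do.
- bracket_grip (a point): centre of the bracket's lug, 36 mm above the plate's underside; the place to grasp. The lug is 10 mm thick along y, 36 mm wide along x and reaches from 6 to 56 mm above the underside, with an eye through its upper part.
- bracket_hole (a point): centre of the bracket's large round through hole, 12.5 mm across, on the plate's underside: at bracket x = 0, y = -30 mm (40 mm from the short end).
- keeper (a joint): angle of the keeper, a flat bar on a post behind the fence's left end, rad: 0 pointing along jig +y (clear), growing counter-clockwise from above, 1.57 pointing to jig -x, across the tail; stop at 1.6. Stays where left; turns with 1 N at the knob. Bar 16 mm wide, reaches 50 mm from the pivot; underside 8.5 mm above the bed, 2.5 mm over a plate lying flat.
- keeper_knob (a point): middle of the black finger knob on the keeper bar, 42 mm from the pivot: 16 mm thick, upright, from 13.5 to 41.5 mm above the bed (this point 28.5 mm above the bed).
- keeper_pivot (a point): axis of the keeper at the bar's underside, 8.5 mm above the bed: at jig x = 58 mm, y = 60 mm. A hex head of 17 mm stands there to 22.5 mm above the bed.
- cutters_blue: bystander: side cutters with blue handles, 52 x 169 x 14 mm, lying flat; origin below the middle
- tape_measure: bystander: yellow tape measure, 43 x 79 x 66 mm, standing; origin below the middle
- spanner_13: bystander: combination spanner, 36 x 210 x 7 mm, lying flat; origin below the middle

How it is judged:
By the outcome, as a careful person would: the job done as asked, in the order asked, and still so for the second after the job is handed in, with the robot touching nothing.
It also fails if it takes over 72 s, if anything falls off the work surface, if the arm or the gripper's body presses on something with over 40 N, if the wrist force passes 120 N, or if a joint passes its speed limit or range.

ROBOT

A 6-joint arm with a two-finger parallel gripper is mounted at the origin on a cart in front of the work surface, level with it; the furniture and walls round the work are solid. World frame = base frame: x ahead of the robot, y to its left, z up, the work surface at z = 0. Lengths are in mm, angles in rad, forces in N, time in s.
With the tool pointing down it reaches from about 275 to 1000 mm from the base axis. Payload 8.4 kg.
Tool frame: the origin (TCP) lies at the centre of the arm's flange, where the gripper is bolted on; the fingertips stand 173 mm ahead of it and the grasp point (between the pads) lies 155 mm ahead of it; z points along the fingers, y is the direction in which the jaws open and shut (so a half turn about z gives the same grasp; the last joint's range is limited). The gripper opens to 85 mm and grips with 20 to 120 N. Pads are 22 mm wide; open, the fingers measure 114 mm over their backs; the gripper's body (76 mm by 85 mm) begins 54 mm behind the grasp point. The pads swing forward as they close: fully open they stand 13 mm farther back than shut.
Start: joints at [1.195, 0.353, 1.633, -0, 1.155, -0.002], TCP at [228.221, 581.846, 404.681] pointing down, gripper open.
Joint ranges: [-2.63, 2.63], [-0.92, 2.1], [0.06, 2.66], [-1.3, 4.44], [0, 2.69], [-3.02, 3.02]. Speed limits (rad/s): [2.22, 2.22, 2.79, 3.14, 3.14, 3.14].

INTERFACE

Orientations are given as [roll, pitch, yaw] about the fixed x, y, z axes, in that order (R = Rz(yaw) Ry(pitch) Rx(roll)).
In Python, from rig import sense, grab_frame, camera_model, sign_off gives the robot as it stands. The module is installed in compiled form; this text tells all that it offers.
- The arm moves only by the tool step_arm, never from a script. Its argument "commands" is a list of rows, each a list of 3 entries, a list of its own where there are three numbers: the shift along the tool's x, y, z in mm, then the turn about the tool's z in rad, then the opening, from 0 (shut) to 1 (fully open). A call has 1 to 20 rows; each row shifts and turns the pose as measured when the row begins, along the tool's axes as they then stand; what a row does not reach is not made up. A row lasts 1/8 s, in which the tool goes at most 62.5 mm and 10.7 degrees, less where a joint would pass 70% of its speed; a pose out of reach is approached as far as the arm can. A call with a gripper value outside its range is refused whole. The fingers move at their own pace and stop on an object; "force" is the grip in N (left out, the last holds). Time passes only in rows, so rows that do not move let the fingers close. It gives the time, the measured TCP pose, the force and the opening at its end, in the units of the state.
- sense(): the state, without advancing time (a new reading comes with each control period).
- grab_frame(name): name is "scene" or "side" or "wrist"; returns the picture (420x560x3 uint8, blue, green, red); there is no depth.
- camera_model(name): a dict with "fx", "fy", "cx", "cy" (pixels), "R" (3x3) and "t" (3): a world point X has camera coordinates R X + t. Camera axes: x right, y down, z forward; pixel columns grow to the right and rows downward; lengths in mm; the calibration is good to about 2 mm. A picture is of the moment at which its call begins: read the wrist's pose just before it. camera_model takes no time and is no camera call; for the wrist camera it gives the pose at the moment of the call.
- sign_off(): hands the job in, once; it reports no verdict.
The state is a dict: "clock": time; "qpos": joint angles; "qvel": joint speeds; "joint_efforts": joint torques, N m; "eef_pos": TCP position; "tcp_rot": TCP orientation; "contact_force": force on the tool from outside, world axes, zero at the start; "wrist_torque": the same for the moment, N m; "opening": opening from 0.0 (shut) to 1.0 (fully open).
Only numpy, scipy, OpenCV 4.12 (cv2) and the standard library are available. Lean on these libraries where they do the work, as an engineer would, in place of code of your own. Each camera call takes 0.05 s, during which the arm holds its last target. There are 200 camera calls.

## Working session

There is one attempt and no reset: what is moved stays moved. The work goes in short steps, Python scripts to look and compute and a tool call to move; the robot and the scene stay as the last step left them, time stands still between calls to the robot, and variables do not carry over. Pictures are saved under pics/ and viewed, about 8 in all and at most 12, crops included, and the job is handed in when it is done.

Besides the shell and the picture viewer there is one more tool, called by a JSON object that holds its "fn" and its "kwargs". step_arm: Moves the arm, as the interface text tells. Its arguments: {"type":"object","properties":{"commands":{"type":"array","items":{"type":"array"}},"force":{"type":"number"}},"required":["commands"]}

```bash
mkdir -p pics; python3 - <<'E'
from rig import *
import cv2,numpy as np
print(sense())
for n in("scene","side"):
    cv2.imwrite(f"pics/{n}0.png",grab_frame(n)); m=camera_model(n); print(n,m)
a=cv2.imread("pics/scene0.png");b=cv2.imread("pics/side0.png")
print(camera_model("wrist"))
cv2.imwrite("pics/w0.png",grab_frame("wrist"))
E
```

```text
{'clock': 0.0, 'qpos': array([ 1.19458002e+00,  3.53648932e-01,  1.63415590e+00,  7.23345165e-06,
        1.15518921e+00, -2.39731037e-03]), 'qvel': array([-6.14467257e-05,  5.28088385e-04, -7.30649552e-04,  1.86280379e-04,
       -4.48663277e-04, -1.83389155e-03]), 'joint_efforts': array([-4.33331679e-04, -6.05258989e+01, -3.42068803e+01, -4.14000363e-05,
        9.61326412e-03, -2.62431143e-05]), 'eef_pos': array([228.14162961, 581.61268009, 403.95170726]), 'tcp_rot': array([-3.14019129e+00, -9.97310309e-06,  2.76777072e+00]), 'contact_force': array([ 0.30518922,  0.18990245, -0.1716615 ]), 'wrist_torque': array([ 0.03091469, -0.05472242, -0.02657686]), 'opening': 1.0011043197342506}
scene {'fx': 543.7143686557024, 'fy': 543.7143686557024, 'cx': 280.2260578405723, 'cy': 208.02569952719523, 'R': array([[ 0.70710554, -0.70677588, -0.0216703 ],
       [-0.37001382, -0.34372305, -0.86310152],
       [ 0.60257076,  0.61832218, -0.50456532]]), 't': array([-246.27420523,  287.48549295,  857.47929587])}
side {'fx': 474.8570891398524, 'fy': 474.8570891398524, 'cx': 279.3578272876144, 'cy': 206.79397068327165, 'R': array([[ 0.97512038, -0.21998711,  0.02731143],
       [-0.04895301, -0.33385922, -0.94135096],
       [ 0.21620325,  0.91659353, -0.33632196]]), 't': array([-486.31477767,  141.51338963,  720.45439654])}
{'fx': 357.42337118966424, 'fy': 357.42337118966424, 'cx': 276.69827370846735, 'cy': 214.6079458452546, 'R': array([[ 0.36523193,  0.93091579, -0.00119694],
       [ 0.88046904, -0.34502176,  0.32516803],
       [ 0.30229108, -0.11981561, -0.9456555 ]]), 't': array([-624.45319534,  -43.48223695,  382.14758064])}
```

View pics/scene0.png

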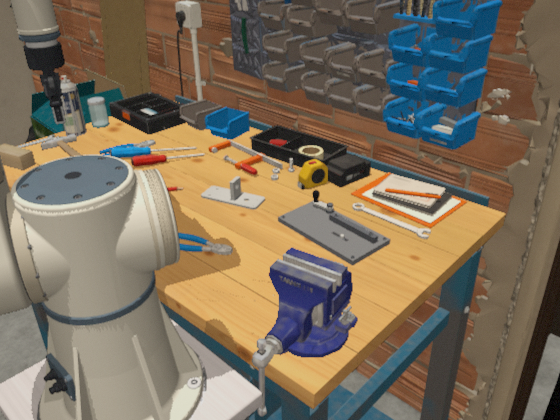

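View pics/side0.png

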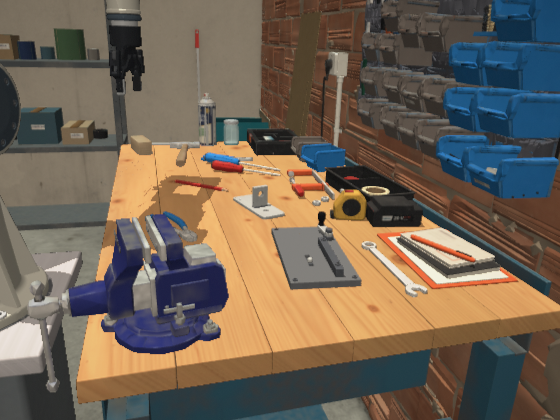

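Scene view: the bracket lug is at about (236,187) and the jig bed's corners are near (278,217), (388,240) and (356,258), with the keeper knob at (316,195). The side view shows the lug at (260,194), the bed corners at (273,228), (287,287) and (359,284), and the knob at (322,216).

```bash
cat > h.py <<'E'
import numpy as np,cv2
from rig import *
def ray(m,u,v,z):
    d=m["R"].T@np.array([(u-m["cx"])/m["fx"],(v-m["cy"])/m["fy"],1]); c=-m["R"].T@m["t"]
    return c+d*(z-c[2])/d[2]
def proj(m,X):
    p=(m["R"]@np.atleast_2d(X).T).T+m["t"]; return p[:,:2]/p[:,2:]*[m["fx"],m["fy"]]+[m["cx"],m["cy"]]
E
python3 - <<'E'
from h import *
s=camera_model("scene");d=camera_model("side")
for u,v,z in[(236,187,36),(278,217,12),(388,240,12),(356,258,12),(316,195,40)]:print("scene",u,v,ray(s,u,v,z).round())
for u,v,z in[(260,194,36),(273,228,12),(287,287,12),(359,284,12),(322,216,40)]:print("side",u,v,ray(d,u,v,z).round())
w=camera_model("wrist");print("cam pos",-w["R"].T@w["t"], "axes fwd",w["R"][2])
E
```

```text
scene 236 187 [526. 333.  36.]
scene 278 217 [523. 182.  12.]
scene 388 240 [619. -62.  12.]
scene 356 258 [518. -54.  12.]
scene 316 195 [625. 154.  40.]
side 260 194 [526. 336.  36.]
side 273 228 [525. 180.  12.]
side 287 287 [496. -68.  12.]
side 359 284 [614. -79.  12.]
side 322 216 [625. 162.  40.]
cam pos [150.85058115 612.13716306 374.86554441] axes fwd [ 0.30235529 -0.11965325 -0.94565553]
```

{"fn": "step_arm", "kwargs": {"commands": [[[0,0,0],-0.187,1],[[0,0,0],-0.187,1],[[-35,-46,0],0,1],[[-35,-46,0],0,1],[[-35,-46,0],0,1],[[-35,-46,0],0,1],[[-35,-46,0],0,1],[[-35,-46,0],0,1],[[-35,-46,0],0,1],[[-35,-46,0],0,1],[[0,0,0],0,1]]}}

```text
clock: 1.52
eef_pos: [519.6, 205.6, 402.4]
tcp_rot: [-3.139, -0.001, -3.129]
contact_force: [0.3, 0.7, -0.0]
opening: 0.999
```

```bash
python3 - <<'E'
from h import *
s=sense();print(s["clock"],s["eef_pos"],s["tcp_rot"]); m=camera_model("wrist")
im=grab_frame("wrist");np.save("w1.npy",np.array([m],dtype=object),allow_pickle=True)
cv2.imwrite("pics/w1raw.png",im);cv2.imwrite("pics/w1.png",cv2.resize(im,(800,600),interpolation=cv2.INTER_CUBIC))
E
```

```text
1.525 [519.58622387 205.57553637 402.40019923] [-3.13924593e+00 -5.06051289e-04 -3.12883498e+00]
```

View pics/w1.png

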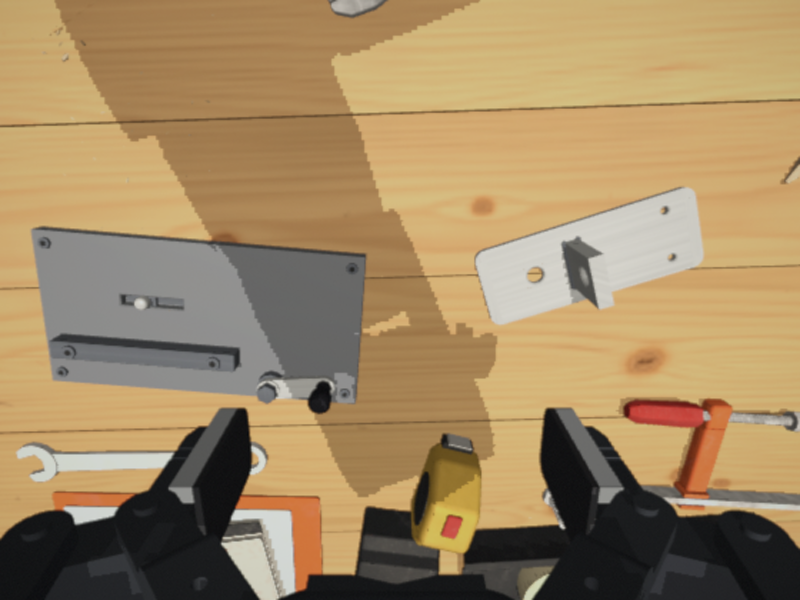

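Wrist view (800-px scale): the jig bed's corners are at (33,229), (366,256), (356,403) and (54,380). The slot runs from 120 to 184 along row 302, with the pin at (142,303) towards the -y side. The fence runs (52,337) to (240,352), and the knob is at about (320,400). The bracket's large hole is at (535,275), its screw holes at (665,210) and (672,258), and the lug near (583,270).

```bash
cat > fit.py <<'E'
from h import *
from scipy.optimize import least_squares
def fit(m,P,px,x0):
    P=np.array(P,float);px=np.array(px,float)
    def f(q):
        c,s=np.cos(q[2]),np.sin(q[2]);X=P.copy();X[:,0]=q[0]+c*P[:,0]-s*P[:,1];X[:,1]=q[1]+s*P[:,0]+c*P[:,1]
        return (proj(m,X)-px).ravel()
    r=least_squares(f,x0,x_scale=[10,10,.1]);return r.x,r.fun.reshape(-1,2).round(1)
E
python3 - <<'E'
from fit import *
m=np.load("w1.npy",allow_pickle=True)[0]
J=[(-48,-112,12),(-48,126,12),(72,126,12),(72,-112,12),(0,-53,12),(0,-7,12)]
q,r=fit(m,J,np.array([(33,228),(367,255),(356,404),(54,381),(120,300),(184,303)])*.7,[575,50,-.07]);print("jig",q,r.tolist())
B=[(0,-30,6),(20,75,6),(-20,75,6)]
# rows: hole, screw holes not exactly known -> line via large hole + mid
px=np.array([(535,275),(665,210),(672,258)])*.7
for p in px: print(ray(m,*p,6))
a,b,c=[ray(m,*p,6)[:2] for p in px]; d=(b+c)/2-a; print("bracket yaw",np.arctan2(-d[0],d[1]))
yaw=np.arctan2(-d[0],d[1]);u=d/np.hypot(*d);print("origin",a+30*u)
for p in [(475,253),(694,185),(704,262),(494,325)]: print(ray(m,p[0]*.7,p[1]*.7,6)[:2])
c,s=np.cos(q[2]),np.sin(q[2])
for z in(17,19):
    X=ray(m,142*.7,303*.7,z)[:2]-q[:2];print("pin jig",c*X[0]+s*X[1],-s*X[0]+c*X[1])
X=ray(m,320*.7,395*.7,46)[:2]-q[:2];print("knob jig",c*X[0]+s*X[1],-s*X[0]+c*X[1])
E
```

```text
jig [ 5.61185128e+02  5.41273808e+01 -7.15478138e-02] [[-0.6, 0.4], [-0.8, 0.9], [-0.0, -1.1], [0.2, -0.9], [1.3, -0.6], [0.0, 0.8]]
[536.3270189  308.70001275   6.        ]
[487.16419395 396.4797998    6.        ]
[522.06367794 408.07159249   6.        ]
bracket yaw 0.32675488079305953
origin [526.69787968 337.11268031]
[520.22146534 263.01517003]
[469.51538131 413.60796831]
[524.76488952 432.20325386]
[576.53080693 281.21350317]
pin jig -0.12820005888228048 -35.77245623124903
pin jig -0.8861188550066537 -34.78097195274645
knob jig 48.62130411725012 101.19248639701796
```

{"fn": "step_arm", "kwargs": {"commands": [[[-3,44,0],0,1],[[-3,44,0],0,1],[[-3,44,0],0,1],[[0,0,40],-0.157,1],[[0,0,40],-0.157,1],[[0,0,40],0,1],[[0,0,0],0,1]], "force": 60}}

```text
clock: 2.45
eef_pos: [518.6, 350.7, 278.9]
tcp_rot: [3.14, -0.004, -2.797]
contact_force: [0.7, -0.3, 0.3]
opening: 1.001
```

```bash
python3 - <<'E'
from h import *
s=sense();print(s["clock"],s["eef_pos"],s["tcp_rot"],s["contact_force"]); m=camera_model("wrist")
im=grab_frame("wrist");np.save("w2.npy",np.array([m],dtype=object),allow_pickle=True)
cv2.imwrite("pics/w2.png",cv2.resize(im,(800,600),interpolation=cv2.INTER_CUBIC))
E
```

```text
2.45 [518.62831131 350.66153235 278.90738581] [ 3.14043916 -0.00351942 -2.79677631] [ 0.67531566 -0.30270124  0.25039955]
```

View pics/w2.png

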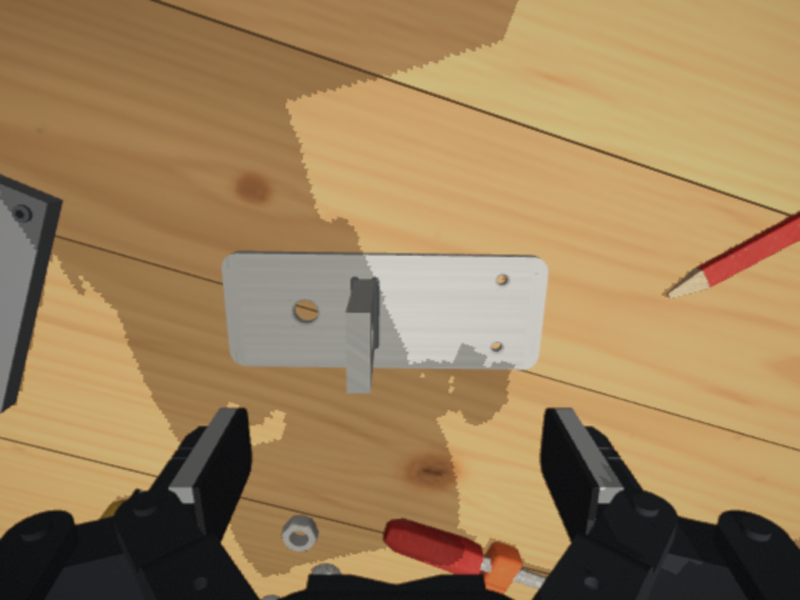

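The bracket is now square in the view: plate corners near (222,251), (548,256), (541,370) and (234,366), the large hole at (306,311), and the lug's top face from (347,308) to (371,392).

```bash
python3 - <<'E'
from fit import *
m=np.load("w2.npy",allow_pickle=True)[0]
P=[(-30,-70,6),(-30,90,6),(30,90,6),(30,-70,6),(0,-30,6),(18,-5,56),(18,5,56)]
q,r=fit(m,P,np.array([(221,251),(549,256),(541,371),(234,367),(306,311),(346,392),(371,392)])*.7,[526,337,.32]);print(q,r.tolist())
s=sense();y=s["tcp_rot"][2];d=q[:2]-s["eef_pos"][:2]
print("tool dx,dy",d@[np.cos(y),np.sin(y)],d@[np.sin(y),-np.cos(y)],"turn",-(q[2]+np.pi-y-2*np.pi))
E
```

```text
[5.26439044e+02 3.37511510e+02 3.31986687e-01] [[0.5, 1.4], [0.5, 0.7], [-2.7, -1.8], [-0.9, -1.3], [0.4, 0.7], [1.4, -0.2], [0.4, -0.0]]
tool dx,dy -1.9083564261028823 -15.195106157122908 turn 0.01280927828533418
```

{"fn": "step_arm", "kwargs": {"commands": [[[-2,-14,20],0.0128,1],[[0,0,25],0,1],[[0,0,20],0,1],[[0,0,10],0,1],[[0,0,0],0,1]]}}

```text
clock: 3.12
eef_pos: [528.9, 338.5, 207.4]
tcp_rot: [3.138, 0.008, -2.812]
contact_force: [0.2, -0.7, 0.0]
opening: 0.998
```

```bash
python3 - <<'E'
from h import *
s=sense();y=s["tcp_rot"][2];d=np.array([526.4,337.5])-s["eef_pos"][:2]
print(s["eef_pos"],y,"tool dx,dy",d@[np.cos(y),np.sin(y)],d@[np.sin(y),-np.cos(y)])
E
```

```text
[528.89127491 338.53119902 207.42915828] -2.8119566173397486 tool dx,dy 2.6909429814009806 -0.16925708675045154
```

{"fn": "step_arm", "kwargs": {"commands": [[[2.5,0,8],0,1],[[0,0,7],0,1],[[0,0,0],0,1],[[0,0,0],0,0],[[0,0,0],0,0],[[0,0,0],0,0],[[0,0,0],0,0],[[0,0,0],0,0],[[0,0,0],0,0],[[0,0,0],0,0]], "force": 60}}

```text
clock: 4.38
eef_pos: [527.3, 338.4, 193.6]
tcp_rot: [3.137, 0.011, -2.811]
contact_force: [0.5, 0.5, 0.4]
opening: 0.107
```

{"fn": "step_arm", "kwargs": {"commands": [[[0,0,-20],0,0],[[0,0,-30],0,0],[[0,0,-30],0.134,0],[[0,0,0],0.134,0],[[0,0,0],0.134,0],[[-6,-20,0],0,0],[[-7,-36,0],0,0],[[-7,-36,0],0,0],[[-7,-36,0],0,0],[[-7,-36,0],0,0],[[-7,-36,0],0,0],[[-7,-36,0],0,0],[[0,-18,0],0,0],[[0,0,0],0,0],[[0,0,0],0,0]]}}

```text
clock: 6.25
eef_pos: [550.2, 65.6, 280.5]
tcp_rot: [3.138, 0.001, 3.073]
contact_force: [0.6, -0.5, -6.1]
opening: 0.101
```

```bash
python3 - <<'E'
from h import *
s=sense();print(s["clock"],s["eef_pos"],s["tcp_rot"],s["contact_force"],s["wrist_torque"]); m=camera_model("wrist")
im=grab_frame("wrist");np.save("w3.npy",np.array([m],dtype=object),allow_pickle=True)
cv2.imwrite("pics/w3.png",cv2.resize(im,(800,600),interpolation=cv2.INTER_CUBIC))
E
```

```text
6.25 [550.18664834  65.59952893 280.45134361] [3.13800833e+00 1.05387484e-03 3.07282023e+00] [ 0.60224674 -0.50698197 -6.10285994] [-0.07096741  0.01778552 -0.00910963]
```

View pics/w3.png

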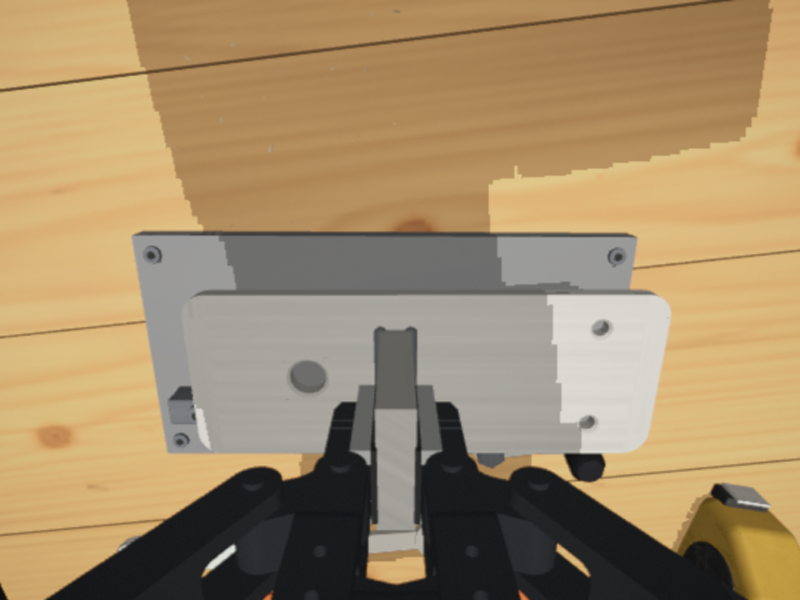

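The view shows the bracket held over the jig with its hole at (308,376) and screw holes at (600,327) and (588,422). The bed corners are at (133,234), (637,235) and (167,453). Pin and slot are hidden, and the knob is at (587,465).

```bash
python3 - <<'E'
from fit import *
m=np.load("w3.npy",allow_pickle=True)[0];s=sense()
J=[(-48,-112,12),(-48,126,12),(72,-112,12)]
q,r=fit(m,J,np.array([(133,234),(638,235),(167,454)])*.7,[561,54,-.07]);print("jig",q,r.tolist())
z=92.9
c,sn=np.cos(q[2]),np.sin(q[2]);R=np.array([[c,sn],[-sn,c]])
P=lambda p,z:(R@(ray(m,p[0]*.7,p[1]*.7,z)[:2]-q[:2])).round(1)
h=P((308,376),z-3);a=P((600,327),z);b=P((588,422),z)
print("hole jig",h,"screw",a,b,"yaw rel",np.arctan2(-((a+b)/2-h)[0],((a+b)/2-h)[1]))
print("edges: -x",P((300,293),z),P((560,294),z),"+x",P((300,453),z),P((600,453),z),"tail",P((668,330),z))
print("lug top",P((376,524),z+50),P((414,524),z+50), "tcp",R@(s["eef_pos"][:2]-q[:2]), "yaw tcp rel",s["tcp_rot"][2]-np.pi-q[2])
print("knob",P((587,460),52))
E
```

```text
jig [ 5.61116964e+02  5.38323549e+01 -7.14765345e-02] [[-0.1, 0.5], [-1.0, 0.4], [1.4, -1.6]]
hole jig [-13.4 -19. ] screw [-33.1  79.6] [ 3.2 80.2] yaw rel 0.015671113376765262
edges: -x [-44.8 -19.5] [-44.6  65.1] +x [ 16.1 -23. ] [16.1 86.2] tail [-32.1 102.5]
lug top [3.  6.3] [ 3.  16.3] tcp [-11.76723107  11.14794174] yaw tcp rel 0.0031517664492805575
knob [ 48.6 100.2]
```

{"fn": "step_arm", "kwargs": {"commands": [[[-5,-8,0],0,0],[[-4,-8,0],0,0],[[0,0,15],0,0],[[0,0,25],0,0],[[0,0,15],0,0],[[0,0,4],0,0],[[0,0,0],0,0],[[0,0,0],0,0]]}}

```text
clock: 7.3
eef_pos: [559.0, 50.2, 217.8]
tcp_rot: [3.138, 0.001, 3.076]
contact_force: [-0.5, 0.1, -6.6]
opening: 0.106
```

```bash
cat > st.py <<'E'
from h import *
s=sense();q=[561.15,54.0,-.0715];c,sn=np.cos(q[2]),np.sin(q[2]);R=np.array([[c,sn],[-sn,c]])
p=R@(s["eef_pos"][:2]-q[:2]);t=s["tcp_rot"]
print("t",s["clock"],"tcp jig",p.round(2),"z",s["eef_pos"][2].round(2),"under-bed",(s["eef_pos"][2]-187.6-12-0).round(2),"rot",[round(x,4) for x in (np.sign(t[0])*(abs(t[0])-np.pi),t[1],t[2]-np.pi-q[2] if t[2]>0 else t[2]+np.pi-q[2])])
f=s["contact_force"];print("F jig",(R@f[:2]).round(1),f[2].round(1),"M",s["wrist_torque"].round(2))
E
sed -i 's/187.6-12-0/193.6-12/' st.py; python3 st.py
```

```text
t 7.3 tcp jig [-1.84 -3.98] z 217.8 under-bed 12.2 rot [np.float64(-0.0038), np.float64(0.0008), np.float64(0.0061)]
F jig [-0.5  0.1] -6.6 M [-0.03 -0.02 -0.03]
```

{"fn": "step_arm", "kwargs": {"commands": [[[0,-1.5,3],0.004,0],[[0,0,0],0,0],[[-1.5,0,0],0,0],[[-1,0,0],0,0],[[0,0,0],0,0]]}}

```text
clock: 7.92
eef_pos: [562.3, 48.4, 216.2]
tcp_rot: [3.137, 0.004, 3.072]
contact_force: [0.2, -0.5, -6.8]
opening: 0.106
```

```bash
python3 st.py
```

```text
t 7.925 tcp jig [ 1.52 -5.49] z 216.17 under-bed 10.57 rot [np.float64(-0.0042), np.float64(0.0036), np.float64(0.0018)]
F jig [ 0.3 -0.5] -6.8 M [-0.07 -0.03  0.04]
```

{"fn": "step_arm", "kwargs": {"commands": [[[-0.7,0,1.5],0,0],[[0,0,0],0,0],[[-0.7,0,0],0,0],[[0,0,0],0,0]]}}

```text
clock: 8.43
eef_pos: [563.6, 48.3, 214.4]
tcp_rot: [3.137, 0.003, 3.072]
contact_force: [-0.4, 0.9, -6.6]
opening: 0.107
```

```bash
python3 st.py
```

```text
t 8.425 tcp jig [ 2.87 -5.48] z 214.43 under-bed 8.83 rot [np.float64(-0.0042), np.float64(0.0031), np.float64(0.0018)]
F jig [-0.4  0.9] -6.6 M [-0.06  0.04 -0.02]
```

{"fn": "step_arm", "kwargs": {"commands": [[[-0.7,0,0],0,0],[[0,0,0],0,0],[[-0.5,0,0],0,0],[[0,0,0],0,0]]}}

```text
clock: 8.93
eef_pos: [564.1, 48.3, 214.2]
tcp_rot: [3.138, 0.001, 3.072]
contact_force: [-0.9, -0.1, -5.6]
opening: 0.11
```

```bash
python3 st.py
```

```text
t 8.925 tcp jig [ 3.38 -5.49] z 214.2 under-bed 8.6 rot [np.float64(-0.0041), np.float64(0.0009), np.float64(0.0014)]
F jig [-0.9 -0.2] -5.6 M [-0.08  0.16 -0.06]
```

{"fn": "step_arm", "kwargs": {"commands": [[[-0.6,0,0],0,0],[[0,0,0],0,0]]}}

```text
clock: 9.18
eef_pos: [564.4, 48.3, 214.1]
tcp_rot: [3.138, -0.0, 3.071]
contact_force: [-1.8, 1.2, -5.6]
opening: 0.103
```

```bash
python3 st.py
```

```text
t 9.175 tcp jig [ 3.64 -5.5 ] z 214.1 under-bed 8.5 rot [np.float64(-0.004), np.float64(-0.0002), np.float64(0.0013)]
F jig [-1.9  1.1] -5.6 M [-0.06  0.29 -0.08]
```

{"fn": "step_arm", "kwargs": {"commands": [[[0,0,1],0,0],[[0,0,0],0,0],[[0,0,1],0,0],[[0,0,0],0,0]]}}

```text
clock: 9.68
eef_pos: [564.4, 48.2, 211.8]
tcp_rot: [3.138, -0.0, 3.071]
contact_force: [-2.9, 1.0, -6.5]
opening: 0.108
```

```bash
python3 st.py
```

```text
t 9.675 tcp jig [ 3.63 -5.56] z 211.82 under-bed 6.22 rot [np.float64(-0.0039), np.float64(-0.0002), np.float64(0.0013)]
F jig [-3.   0.8] -6.5 M [-0.06  0.35 -0.15]
```

{"fn": "step_arm", "kwargs": {"commands": [[[0,0,0.8],0,0],[[0,0,0],0,0],[[0,0,0.8],0,0],[[0,0,0],0,0]]}}

```text
clock: 10.18
eef_pos: [564.4, 48.2, 210.1]
tcp_rot: [3.138, -0.0, 3.071]
contact_force: [-2.4, 0.3, -5.8]
opening: 0.113
```

```bash
python3 st.py
```

```text
t 10.175 tcp jig [ 3.64 -5.58] z 210.09 under-bed 4.49 rot [np.float64(-0.0039), np.float64(-0.0003), np.float64(0.0013)]
F jig [-2.4  0.1] -5.8 M [-0.06  0.33 -0.14]
```

{"fn": "step_arm", "kwargs": {"commands": [[[0,0,0.8],0,0],[[0,0,0],0,0],[[0,0,0.7],0,0],[[0,0,0],0,0]]}}

```text
clock: 10.68
eef_pos: [564.4, 48.2, 208.5]
tcp_rot: [3.138, -0.0, 3.071]
contact_force: [-2.2, -0.5, -7.0]
opening: 0.104
```

```bash
python3 st.py
```

```text
t 10.675 tcp jig [ 3.65 -5.59] z 208.5 under-bed 2.9 rot [np.float64(-0.0038), np.float64(-0.0002), np.float64(0.0014)]
F jig [-2.2 -0.6] -7.0 M [-0.11  0.35 -0.11]
```

{"fn": "step_arm", "kwargs": {"commands": [[[0,0,0.8],0,0],[[0,0,0],0,0],[[0,0,0.8],0,0],[[0,0,0],0,0]]}}

```text
clock: 11.18
eef_pos: [564.4, 48.1, 206.8]
tcp_rot: [3.138, -0.0, 3.071]
contact_force: [-2.5, -1.1, -5.6]
opening: 0.106
```

```bash
python3 st.py
```

```text
t 11.175 tcp jig [ 3.66 -5.6 ] z 206.76 under-bed 1.16 rot [np.float64(-0.0038), np.float64(-0.0002), np.float64(0.0013)]
F jig [-2.4 -1.3] -5.6 M [-0.08  0.36 -0.13]
```

{"fn": "step_arm", "kwargs": {"commands": [[[0,0,0.6],0,0],[[0,0,0],0,0],[[0,0,0.5],0,0],[[0,0,0],0,0]]}}

```text
clock: 11.68
eef_pos: [564.4, 48.2, 206.0]
tcp_rot: [3.138, -0.0, 3.072]
contact_force: [-2.7, -2.0, -4.4]
opening: 0.111
```

```bash
python3 st.py
```

```text
t 11.675 tcp jig [ 3.65 -5.55] z 205.98 under-bed 0.38 rot [np.float64(-0.0038), np.float64(-0.0002), np.float64(0.0015)]
F jig [-2.6 -2.2] -4.4 M [-0.18  0.42 -0.11]
```

{"fn": "step_arm", "kwargs": {"commands": [[[0,-0.4,0],0,0],[[0,0,0],0,0],[[0,0,0.5],0,0],[[0,0,0],0,0]]}}

```text
clock: 12.18
eef_pos: [564.4, 48.1, 206.0]
tcp_rot: [3.137, -0.0, 3.071]
contact_force: [-2.7, 0.9, -4.0]
opening: 0.108
```

```bash
python3 st.py
```

```text
t 12.175 tcp jig [ 3.67 -5.68] z 206.0 under-bed 0.4 rot [np.float64(-0.0043), np.float64(-0.0), np.float64(0.0014)]
F jig [-2.8  0.7] -4.0 M [-0.05  0.39 -0.12]
```

{"fn": "step_arm", "kwargs": {"commands": [[[0,0,0.6],0,0],[[0,0,0],0,0],[[0,0,0],0,0.6],[[0,0,0],0,0.6],[[0,0,0],0,0.6],[[0,0,-20],0,0.6],[[0,0,-40],0,0.6],[[10,0,-40],0,0.6],[[10,0,-20],0,0.6],[[0,0,0],0,0.6]]}}

```text
clock: 13.42
eef_pos: [546.5, 48.8, 330.7]
tcp_rot: [3.137, 0.009, 3.072]
contact_force: [0.4, 0.4, -0.3]
opening: 0.602
```

```bash
python3 st.py; python3 - <<'E'
from h import *
m=camera_model("wrist")
im=grab_frame("wrist");np.save("w4.npy",np.array([m],dtype=object),allow_pickle=True)
cv2.imwrite("pics/w4.png",cv2.resize(im,(800,600),interpolation=cv2.INTER_CUBIC))
E
```

```text
t 13.425 tcp jig [-14.21  -6.27] z 330.68 under-bed 125.08 rot [np.float64(-0.0049), np.float64(0.009), np.float64(0.0019)]
F jig [0.4 0.4] -0.3 M [-0.02 -0.03  0.01]
```

View pics/w4.png

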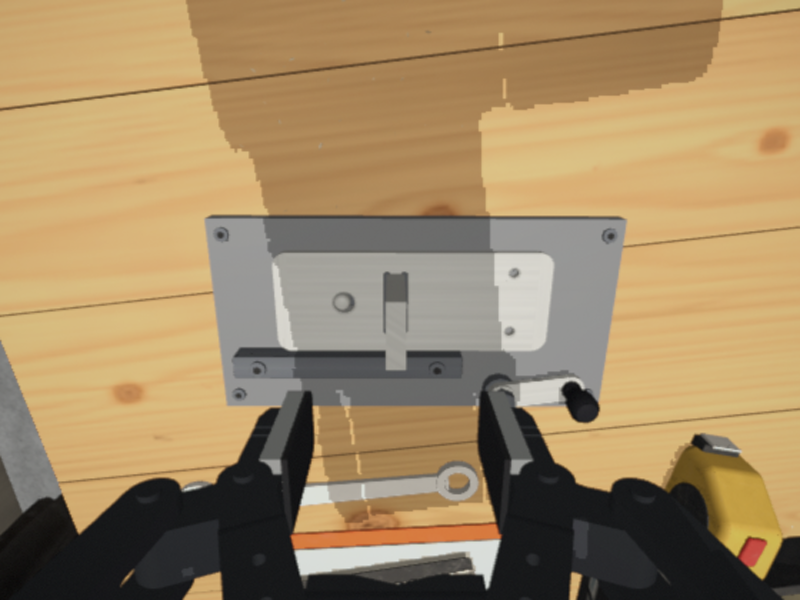

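The bracket is seated: the pin shows in the large hole at (343,301), the plate's long edge lies along the fence, and the tail is towards the keeper. The keeper pivot is at (498,388) and the knob at (575,390) to (585,408). The tape measure begins near (695,440).

```bash
python3 - <<'E'
from fit import *
m=np.load("w4.npy",allow_pickle=True)[0]
J=[(-48,-112,12),(-48,126,12),(72,-112,12)]
q,r=fit(m,J,np.array([(206,217),(626,218),(227,405)])*.7,[561,54,-.07]);print("jig",q)
c,sn=np.cos(q[2]),np.sin(q[2]);R=np.array([[c,sn],[-sn,c]])
P=lambda p,z:(R@(ray(m,p[0]*.7,p[1]*.7,z)[:2]-q[:2])).round(1)
print("bracket hole",P((343,302),18),"edges",P((400,253),18),P((330,351),18),P((554,300),18))
print("knob top",P((584,408),53.5),"knob base",P((572,390),25.5),"bar end",P((583,385),25),"hex",P((498,384),34.5))
print("tape top-left",P((694,440),66),P((663,545),66),P((694,440),30))
w=R@(np.array([0,0]))
E
```

```text
jig [ 5.61061257e+02  5.39103813e+01 -7.31780863e-02]
bracket hole [  0.3 -35.3] edges [-29.1  -2.1] [ 31.7 -44.1] [-1.1 88.2]
knob top [49.9 99.8] knob base [ 54.1 102.9] bar end [ 50.9 109.4] hex [45.2 55.5]
tape top-left [ 62.1 156.3] [134.1 152.4] [ 86.6 181.3]
```

{"fn": "step_arm", "kwargs": {"commands": [[[-15,25,0],0,0.33],[[-15,25,0],0,0.33],[[-15,25,0],0,0.33],[[-11,20,20],0,0.33],[[0,0,30],0,0.33],[[0,0,20],0,0.33],[[0,0,0],0,0.33]], "force": 25}}

```text
clock: 14.35
eef_pos: [612.4, 142.5, 248.4]
tcp_rot: [3.139, 0.001, 3.072]
contact_force: [0.6, 0.5, 0.0]
opening: 0.331
```

```bash
python3 st.py; python3 - <<'E'
from h import *
m=camera_model("wrist")
im=grab_frame("wrist");np.save("w5.npy",np.array([m],dtype=object),allow_pickle=True)
cv2.imwrite("pics/w5.png",cv2.resize(im,(800,600),interpolation=cv2.INTER_CUBIC))
E
```

```text
t 14.35 tcp jig [44.76 91.92] z 248.37 under-bed 42.77 rot [np.float64(-0.0022), np.float64(0.0007), np.float64(0.0015)]
F jig [0.6 0.5] 0.0 M [-0.01  0.03  0.02]
```

View pics/w5.png

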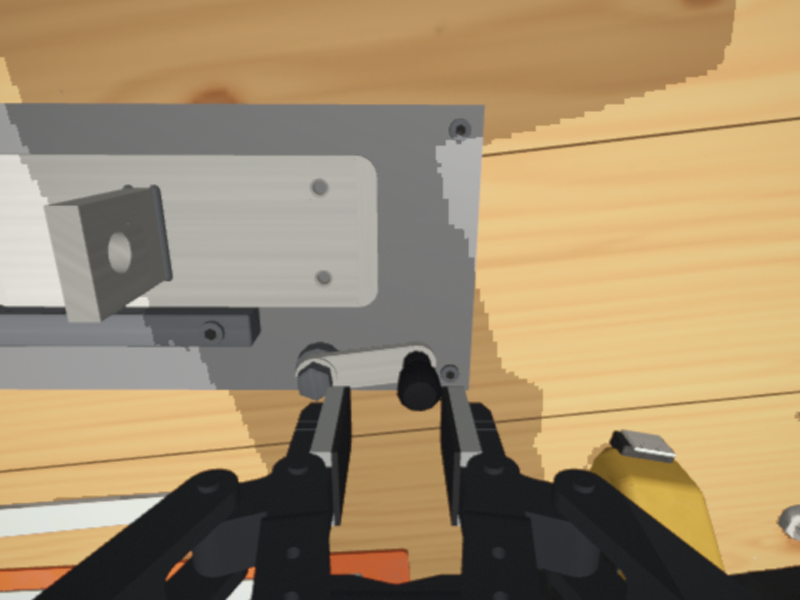

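The keeper hex is at (314,379), the bar runs to (435,360), and the knob's top is at about (419,393). It is roughly one knob radius (+y) off the jaws' midline at column 397.

```bash
python3 - <<'E'
from fit import *
m=np.load("w5.npy",allow_pickle=True)[0]
q=[561.1,53.95,-.0720]
c,sn=np.cos(q[2]),np.sin(q[2]);R=np.array([[c,sn],[-sn,c]])
P=lambda p,z:(R@(ray(m,p[0]*.7,p[1]*.7,z)[:2]-q[:2])).round(1)
print("knob top",P((419,393),53.5),"hex",P((314,382),34.5),"bed corner",P((486,105),12),"fence end",P((260,309),28))
E
```

```text
knob top [ 52. 101.] hex [57.4 59.7] bed corner [-47.5 126.5] fence end [28.6 38.8]
```

{"fn": "step_arm", "kwargs": {"commands": [[[-6,9,0],0,0.33],[[0,0,0],0,0.33],[[0,0,15],0,0.33],[[0,0,15],0,0.33],[[0,0,10],0,0.33],[[0,0,0],0,0.33]]}}

```text
clock: 15.15
eef_pos: [620.6, 151.6, 208.0]
tcp_rot: [3.138, 0.004, 3.071]
contact_force: [0.3, -0.5, -0.6]
opening: 0.329
```

```bash
python3 st.py
```

```text
t 15.15 tcp jig [ 52.32 101.64] z 208.03 under-bed 2.43 rot [np.float64(-0.0033), np.float64(0.0042), np.float64(0.001)]
F jig [ 0.3 -0.5] -0.6 M [-0.01 -0.01 -0.02]
```

{"fn": "step_arm", "kwargs": {"commands": [[[0,0,5],0,0.33],[[0,0,0],0,0],[[0,0,0],0,0],[[0,0,0],0,0],[[0,0,0],0,0]], "force": 20}}

```text
clock: 15.78
eef_pos: [620.5, 150.8, 202.7]
tcp_rot: [3.14, 0.004, 3.072]
contact_force: [0.0, -0.2, -2.8]
opening: 0.175
```

```bash
python3 st.py
```

```text
t 15.775 tcp jig [ 52.33 100.82] z 202.65 under-bed -2.95 rot [np.float64(-0.0018), np.float64(0.0038), np.float64(0.0014)]
F jig [ 0.  -0.2] -2.8 M [-0.01 -0.08  0.04]
```

{"fn": "step_arm", "kwargs": {"commands": [[[5.7,-1.4,0],0,0],[[5.5,-2.2,0],0,0],[[5.1,-2.9,0],0,0],[[0,0,0],0,0]]}}

```text
clock: 16.27
eef_pos: [604.0, 147.5, 202.8]
tcp_rot: [3.136, 0.009, 3.072]
contact_force: [1.9, -3.5, -4.8]
opening: 0.179
```

```bash
python3 st.py
```

```text
t 16.275 tcp jig [36.03 96.29] z 202.82 under-bed -2.78 rot [np.float64(-0.0059), np.float64(0.0089), np.float64(0.002)]
F jig [ 2.1 -3.4] -4.8 M [-0.61 -0.11  0.01]
```

{"fn": "step_arm", "kwargs": {"commands": [[[4.7,-3.9,0],0,0],[[4.3,-4.1,0],0,0],[[3.7,-4.6,0],0,0],[[3.0,-5.1,0],0,0],[[0,0,0],0,0]]}}

```text
clock: 16.9
eef_pos: [584.6, 135.2, 202.8]
tcp_rot: [3.129, 0.006, 3.071]
contact_force: [2.9, -3.1, -6.7]
opening: 0.175
```

```bash
python3 st.py
```

```text
t 16.9 tcp jig [17.55 82.69] z 202.77 under-bed -2.83 rot [np.float64(-0.013), np.float64(0.0062), np.float64(0.0011)]
F jig [ 3.1 -2.9] -6.7 M [-0.61 -0.42  0.08]
```

{"fn": "step_arm", "kwargs": {"commands": [[[-1,-5,0.5],0,0],[[-0.5,-5,0.5],0,0],[[0,-5,0],0,0],[[0,0,0],0,0]]}}

```text
clock: 17.4
eef_pos: [579.4, 124.3, 202.5]
tcp_rot: [3.123, -0.009, 3.07]
contact_force: [4.3, -0.8, -7.2]
opening: 0.179
```

```bash
python3 st.py
```

```text
t 17.4 tcp jig [13.22 71.48] z 202.48 under-bed -3.12 rot [np.float64(-0.0182), np.float64(-0.009), np.float64(-0.0004)]
F jig [ 4.3 -0.5] -7.2 M [-0.41 -0.65  0.  ]
```

{"fn": "step_arm", "kwargs": {"commands": [[[-1,-4,0.5],0,0],[[-1,-4,0],0,0],[[-1,-3,0],0,0],[[0,0,0],0,0]]}}

```text
clock: 17.9
eef_pos: [577.4, 115.1, 202.3]
tcp_rot: [3.121, -0.022, 3.069]
contact_force: [2.2, 2.3, -5.5]
opening: 0.181
```

```bash
python3 st.py
```

```text
t 17.9 tcp jig [11.8  62.12] z 202.3 under-bed -3.3 rot [np.float64(-0.0204), np.float64(-0.022), np.float64(-0.0012)]
F jig [2.1 2.5] -5.5 M [ 0.05 -0.4   0.1 ]
```

```bash
cat >> st.py <<'E'
from scipy.spatial.transform import Rotation as Ro
g=s["eef_pos"]+155*Ro.from_euler("xyz",t).apply([0,0,1]);gp=R@(g[:2]-q[:2]);d=gp-[58,60]
print("grasp pt jig",gp.round(1),"r",np.hypot(*d).round(1),"theta",np.arctan2(-d[0],d[1]).round(3),"z",g[2].round(1))
E
python3 st.py
```

```text
t 17.9 tcp jig [11.8  62.12] z 202.3 under-bed -3.3 rot [np.float64(-0.0204), np.float64(-0.022), np.float64(-0.0012)]
F jig [2.1 2.5] -5.5 M [ 0.05 -0.4   0.1 ]
grasp pt jig [ 8.4 65.3] r 49.9 theta 1.465 z 47.4
```

{"fn": "step_arm", "kwargs": {"commands": [[[-2,-3,0],0,0],[[-2,-2,0],0,0],[[0,0,0],0,0]]}}

```text
clock: 18.27
eef_pos: [578.2, 110.4, 202.2]
tcp_rot: [3.121, -0.031, 3.069]
contact_force: [1.7, 2.5, -3.1]
opening: 0.178
```

```bash
python3 st.py
```

```text
t 18.275 tcp jig [13.02 57.43] z 202.2 under-bed -3.4 rot [np.float64(-0.0205), np.float64(-0.031), np.float64(-0.0014)]
F jig [1.5 2.6] -3.1 M [ 0.23 -0.31  0.19]
grasp pt jig [ 8.2 60.6] r 49.8 theta 1.559 z 47.3
```

{"fn": "step_arm", "kwargs": {"commands": [[[0,-1,0],0,0],[[0,0,0],0,0]]}}

```text
clock: 18.52
eef_pos: [578.0, 109.4, 202.1]
tcp_rot: [3.121, -0.032, 3.068]
contact_force: [-2.3, 3.3, -1.5]
opening: 0.177
```

```bash
python3 st.py
```

```text
t 18.525 tcp jig [12.9  56.48] z 202.14 under-bed -3.46 rot [np.float64(-0.0208), np.float64(-0.0318), np.float64(-0.0016)]
F jig [-2.6  3.1] -1.5 M [0.24 0.23 0.17]
grasp pt jig [ 8.  59.7] r 50.0 theta 1.577 z 47.3
```

Open, rise clear and step back to look.

{"fn": "step_arm", "kwargs": {"commands": [[[0,0,0],0,0.33],[[0,0,0],0,0.33],[[0,0,0],0,0.33],[[0,0,-20],0,0.33],[[0,0,-35],0,0.33],[[10,0,-40],0,0.33],[[10,0,-20],0,0.33],[[0,0,0],0,0.33]]}}

```text
clock: 19.52
eef_pos: [562.7, 107.2, 327.0]
tcp_rot: [3.121, -0.025, 3.067]
contact_force: [0.5, -0.1, -0.2]
opening: 0.331
```

```bash
python3 st.py; python3 - <<'E'
from h import *
m=camera_model("wrist")
im=grab_frame("wrist");np.save("w6.npy",np.array([m],dtype=object),allow_pickle=True)
cv2.imwrite("pics/w6.png",cv2.resize(im,(800,600),interpolation=cv2.INTER_CUBIC))
E
```

```text
t 19.525 tcp jig [-2.21 53.13] z 326.97 under-bed 121.37 rot [np.float64(-0.0209), np.float64(-0.0255), np.float64(-0.0027)]
F jig [ 0.5 -0.1] -0.2 M [-0.04  0.01 -0.01]
grasp pt jig [-6.1 56.4] r 64.3 theta 1.627 z 172.1
```

View pics/w6.png

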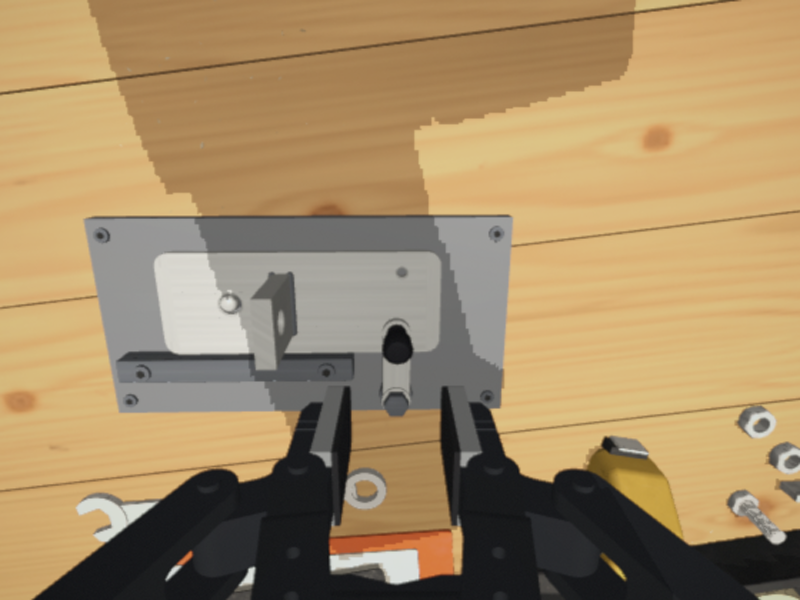

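The keeper bar now lies across the tail, from its hex at (397,402) to its end near (396,321), with the knob at (397,345). The pin shows in the hole at (229,302) and the plate's edge is at the fence.

```bash
python3 - <<'E'
from fit import *
m=np.load("w6.npy",allow_pickle=True)[0]
J=[(-48,-112,12),(-48,126,12),(72,-112,12)]
q,r=fit(m,J,np.array([(85,217),(513,216),(119,412)])*.7,[561,54,-.07]);print("jig",q,r.tolist())
c,sn=np.cos(q[2]),np.sin(q[2]);R=np.array([[c,sn],[-sn,c]])
P=lambda p,z:(R@(ray(m,p[0]*.7,p[1]*.7,z)[:2]-q[:2])).round(1)
k=P((397,349),53.5);h=P((397,402),34.5);e=P((396,319),25)
for n,p in(("knob",k),("barend",e)): d=p-[58,60];d2=p-h;print(n,p,"theta",np.arctan2(-d[0],d[1]),np.arctan2(-d2[0],d2[1]))
print("hex",h,"-x edge",P((190,254),18),P((410,252),18),"tail",P((442,300),18),"hole",P((229,302),18))
E
```

```text
jig [ 5.60948012e+02  5.37589673e+01 -7.50137652e-02] [[-0.3, 0.3], [-0.3, 0.2], [0.6, -0.8]]
knob [14.9 60. ] theta 1.5707963267948966 1.5830506153198531
barend [ 8.1 60.1] theta 1.5687923214615889 1.5791994903425435
hex [55.7 60.5] -x edge [-28.5 -54.3] [-29.1  68.1] tail [-0.9 86.8] hole [ -0.4 -35.5]
```

```bash
python3 -c "
from rig import *
print(sign_off())"
```

```text
the job is handed in; nothing more can be done
None
```

The bracket is loaded in the jig, the keeper is turned across its tail, and the job is handed in at about 19.6 s. I gripped the lug, slid the plate against the fence with 2–3 N, and lowered it in small steps. The large hole went down over the pin first time, without forcing.

My last checks, from the final wrist picture and the force readings:
- **Bracket:** the pin shows inside the large hole, at about jig (-0.4, -35.5) mm. The long edge is parallel to the fence to within about 0.005 rad.
- **Flat on the bed:** I judged this from the bed contact felt at the expected height before letting go, and from the keeper swinging across over the tail. I did not measure it separately.
- **Keeper:** its angle works out at 1.57–1.58 rad, straight across the tail.
- **Robot:** the gripper is open about 120 mm above the work with no contact force. I did not touch the other tools.

Two readings were slightly off:
- **Tail edge:** it measured 2–4 mm further along +y than the hole position implies. I put this down to picking the edge in the picture.
- **Keeper turn:** the knob slid about 8 mm along the pads and the tool tilted by about 0.03 rad. Forces stayed under about 9 N.

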